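Hang the lift-off door back on the sample cabinet

ROBOT

A 6-joint arm with a two-finger parallel gripper is mounted at the origin on the work surface. World frame = base frame: x ahead of the robot, y to its left, z up, the work surface at z = 0. Lengths are in mm, angles in rad, forces in N, time in s.
With the tool pointing down it reaches from about 400 to 825 mm from the base axis. Payload 7 kg.
Tool frame: the origin (TCP) lies at the centre of the arm's flange, where the gripper is bolted on; the fingertips stand 178 mm ahead of it and the grasp point (between the pads) lies 159 mm ahead of it (r.tcp_to_tips is the distance from the TCP to the fingertips, in mm); x points along the fingers, y is the direction in which the jaws open and shut, and the axes are right-handed (so a half turn about x gives the same grasp; the last joint's range is limited). The gripper opens to 88 mm and grips with 3 to 60 N. Pads are 19 mm wide; open, the fingers measure 130 mm over their backs; the gripper's body (78 mm by 193 mm) begins 47 mm behind the grasp point.
Start: joints at [1.631, 0.359, 0.012, 0, -1.224, -0.288], TCP at [152.449, 657.537, 404.661] pointing down, gripper open.
Joint ranges: [-3.07, 3.07], [-1.43, 2.12], [-1.02, 1.25], [-3.03, 1.67], [-3.05, -0], [-3.03, 3.03]. Speed limits (rad/s): [2.39, 2.39, 3.01, 3.14, 3.14, 3.14].

INTERFACE

Orientations are given as a rotation vector (axis times angle).
In Python, from workcell import r, imaging gives the robot as it stands.
- The arm moves only by the tool drive_tool, never from a script. Its argument "deltas" is a list of rows, each a list of 3 entries, a list of its own where there are three numbers: the shift along the tool's x, y, z in cm, then the turn about the tool's x in rad, then the finger opening in cm, from 0 to 8.76. A call has 1 to 12 rows; each row shifts and turns the pose as measured when the row begins, along the tool's axes as they then stand; what a row does not reach is not made up. A row lasts 1/8 s, in which the tool goes at most 62.5 mm and 10.7 degrees, less where a joint would pass 70% of its speed; a pose out of reach is approached as far as the arm can. A call with a gripper value outside its range is refused whole. The fingers move at their own pace and stop on an object; the grip force is fixed at half the most. Time passes only in rows, so rows that do not move let the fingers close. It gives the time, the measured TCP pose, the force and the opening at its end, in the units of the state.
- r.get_state(): the state, without advancing time (a new reading comes with each control period).
- imaging.capture(name): name is "scene" or "top"; returns the picture (400x640x3 uint8, blue, green, red); there is no depth.
- imaging.get_calibration(name): a dict with "intrinsics" (3x3 intrinsics, pixels), "R" (3x3) and "t" (3): a world point X has camera coordinates R X + t. Camera axes: x right, y down, z forward; pixel columns grow to the right and rows downward; lengths in mm; the calibration is good to about 2 mm. A picture is of the moment at which its call begins. get_calibration takes no time and is no camera call.
- r.finish_job(): hands the job in, once; it reports no verdict.
Trained networks look in the newest picture that a camera, given by its name, has taken for a name from the list of things; names that differ only in an ending like _2 or _b are one class to them, and where a whole thing is asked for, a point or a joint stands for the part that bears it (a point fixed in the world has none). Each returns a list of dicts, best first, with "confidence" (0 to 1); they miss things now and then, are a little off and sometimes report something else, mostly with a low value. They report only what shows in the picture. A call takes as long as a camera call. They do not tell look-alikes from the thing itself.
- imaging.boxes_of(camera, target): "rect" ([left, top, right, bottom] in pixels, round what is visible of it).
- imaging.mark_of(camera, target): "pixel" ([row, column] in pixels: a listed point, or the origin of a listed thing).
The state is a dict: "clock": time; "qpos": joint angles; "qvel": joint speeds; "joint_efforts": joint torques, N m; "tcp_pos": TCP position; "eef_rot": TCP orientation; "ft_force": force on the tool from outside, world axes, zero at the start; "torque": the same for the moment, N m; "grip_width": finger opening in mm.
Only numpy, scipy, OpenCV 4.12 (cv2) and the standard library are available. Lean on these libraries where they do the work, as an engineer would, in place of code of your own. Each camera call takes 0.05 s, during which the arm holds its last target.

TASK

The blue door of the white sample cabinet has been washed and stands in the drying stand. Lift it out, hang it back on the cabinet by lowering both its knuckles fully onto the two hinge pins at once, gently and without forcing or dropping it, then let go and swing it shut against the rubber bumpers. Do not disturb the glassware and other things around it.

Things in the scene. Friction and masses are not known exactly. Their poses are not given: they have to be found in the camera images.
- door: Lift-off door, 0.25 to 0.45 kg: upright blue frame with a clear pane and a heavy steel hinge stile, 150 mm wide, 12 mm thick, 190 mm high. Origin: under the middle of its lower edge. x runs from the free edge to the hinge edge, y across the thickness, z up. Two round steel knuckles stand beyond the hinge edge, one above the other.
- door_grip (a point): Point in the door's top rail, 18 mm below the top edge, midway through the thickness, above the centre of mass (door x = +30 mm, 65 mm from the knuckle axis); pinch across the 12 mm thickness here. Axes as the door's.
- door_hinge (a point): Point on the common knuckle axis (door x = +95 mm, y = 0) at the underside of the lower knuckle, 25 mm above the door's lower edge. The upper knuckle's underside is 120 mm higher. Each is a steel tube 26 mm outside, 10.5 mm bore, 20 mm long, open at both ends. Axes as the door's.
- door_edge (a point): Middle of the door's free edge, 75 mm from the middle of the width, 95 mm above the lower edge. Axes as the door's.
- cabinet: Fixed white cabinet, open in front, 180 mm deep (x), 250 wide (y), 250 high. Origin: centre of its underside; the front face is at x = -90 mm, looking along -x. On it, at the +y side, a steel hinge plate with two upright pins on eccentrics. It is higher than the door, so the door is hung standing open: at right angles, door x along cabinet +x.
- hinge_mark (a point): Centre of the lower of two steel eccentrics (discs 21 mm across), at its top face, the shoulder where the lower knuckle rests: 70 mm above the table, 20 mm before the face. Axes as the cabinet's. Its pin is NOT at this point: it stands 6 mm from it, straight out from the front (cabinet's -x) or up to 100 degrees round to either side, set differently each time: find it by feel or sight.
- upper_mark (a point): The same point of the upper eccentric, 120 mm higher and set alike. Both pins are brass, 8 mm across, round-ended, 18.5 mm tall, on one vertical axis: both knuckles meet their pin tips at the same moment, and both rest on their shoulders when the door is home. Over 45 N between door and cabinet does damage. Axes as the cabinet's.
- bumper (a point): Outer face of the lower of two black rubber bumpers (15 mm thick, 120 mm apart in height) on the -y side of the cabinet's front. A quarter turn anticlockwise (seen from above) from standing open, the door lies on them, shut: door x along the cabinet's +y, within 0.04 rad, depending on the pins. It swings freely and has no catch. Axes as the cabinet's.
- stand: Fixed white drying stand. Origin: under the middle of the slot that holds the door, which runs along the stand's x. Slot floor 12 mm above the table, walls up to 52 mm, 15.6 mm apart, 90 mm long. A second slot, 60 mm to its -y side, holds the spare panel.
- spare_panel: Loose clear panel 120 x 12 mm, 90 mm high, in the stand's second slot; origin under its middle. Leave alone.
- jar: Loose sample jar with a blue cap, 44 mm across, 70 mm high, inside the cabinet; origin under its middle. Leave alone.
- bottle: Loose clear bottle with a blue cap, 70 mm across, 170 mm high; origin under its middle. Leave alone.
- flask: Loose glass conical flask, 84 mm across, 130 mm high; origin under its middle. Leave alone.
- tube_rack: Loose blue rack of tubes, 120 x 60 mm, 102 mm high with the tubes; origin under its middle. Leave alone.
- tip_box: Loose yellow box, 120 x 85 mm, 50 mm high; origin under its middle. Leave alone.
- amber: Loose small amber bottle with a black cap, 48 mm across, 85 mm high; origin under its middle. Leave alone.
Mind the look-alikes: they are no part of the job. There is more than one size of the door; the one meant has the size given above.

How it is judged (in metres and radians):
On the way, in this order (a step that is already met when the one before it is completed fails the run):
1. the door is lifted clear of the drying stand (height (world z) of door above 0.06 m), for 0.1 s.
2. the door hangs upright with both knuckles fully down on the pins, standing open, released (horizontal distance between door_hinge and hinge_mark below 0.01 m and z of door_hinge in the frame of hinge_mark between -0.004 and 0.004 m and angle between door's own z axis and vertical below 0.06 rad and contact force between the fingers and door below 0.3 N and angle between the x axis of door and the y axis of cabinet, either way round above 0.3 rad), for 0.1 s.
At the end, for the whole second after the job is handed in: The door hangs upright (within 0.06 rad) with both knuckles down on their shoulders (lower end of the knuckle axis within 10 mm sideways and 4 mm in height of the hinge mark), swung shut across the cabinet's front against the bumpers (within 0.08 rad), at rest and released (horizontal distance between door_hinge and hinge_mark below 0.01 m and z of door_hinge in the frame of hinge_mark between -0.004 and 0.004 m and angle between door's own z axis and vertical below 0.06 rad and angle between the x axis of door and the y axis of cabinet, either way round below 0.08 rad and y of door_edge in the frame of cabinet below -0.04 m and x of door_edge in the frame of cabinet below -0.09 m and linear speed of door below 0.02 m/s); the robot touches nothing.
It fails at once if the door is forced, dropped or slammed on the cabinet or its pins (more than 45 N) (contact force between door and cabinet above 45 N).
It fails at once if a bystander is moved by more than 25 mm (distance of any of jar, bottle, flask, tube_rack, tip_box, amber, spare_panel from where it was at the start of the episode above 0.025 m).
It also fails if it takes over 72 s, if anything falls off the work surface, if the arm or the gripper's body presses on something with over 40 N, if the wrist force passes 120 N, or if a joint passes its speed limit or range.

## Working session

There is one attempt and no reset: what is moved stays moved. The work goes in short steps, Python scripts to look and compute and a tool call to move; the robot and the scene stay as the last step left them, time stands still between calls to the robot, and variables do not carry over. Pictures are saved under pics/ and viewed, and the job is handed in when it is done.

Besides the shell and the picture viewer there is one more tool, called after ">>>" as a command line: name --argument value ..., lists and objects as JSON in quotes. drive_tool: Moves the arm, as the interface text tells. Its arguments: {"type":"object","properties":{"deltas":{"type":"array"}},"required":["deltas"]}

```bash
ls; mkdir -p pics
python3 - <<'E'
from workcell import r, imaging
import cv2, numpy as np
print(r.get_state())
for c in ("scene","top"):
    im=imaging.capture(c); cv2.imwrite(f"pics/{c}0.png",im)
    k=imaging.get_calibration(c); print(c,k)
    for t in ["door","door_grip","door_hinge","door_edge","cabinet","hinge_mark","upper_mark","bumper","stand"]:
        print(t,[(np.round(d['pixel']).tolist(),round(d['confidence'],2)) for d in imaging.mark_of(c,t)])
E
```

```text
pics
{'clock': 0.0, 'qpos': array([ 1.63115826e+00,  3.59346633e-01,  1.10132726e-02, -3.46615242e-04,
       -1.22412481e+00, -2.88096674e-01]), 'qvel': array([ 0.0005176 ,  0.00033285, -0.00133987,  0.00039145, -0.00165404,
        0.00072872]), 'joint_efforts': array([ 5.16867863e-05, -5.82704008e+01,  2.93071014e+01,  6.99741930e+00,
        7.19486197e-03, -1.48699041e-04]), 'tcp_pos': array([152.35740017, 657.35102229, 403.72928122]), 'eef_rot': array([-2.10148343,  0.24225034,  2.10155298]), 'ft_force': array([ 0.32925341,  0.58534821, -0.14072928]), 'torque': array([ 0.06646202, -0.02697223, -0.06751081]), 'grip_width': 87.17411074311553}
scene {'intrinsics': array([[440.86490369,   0.        , 324.10708386],
       [  0.        , 440.86490369, 193.38432148],
       [  0.        ,   0.        ,   1.        ]]), 'R': array([[ 0.96589486,  0.25847147, -0.01547984],
       [ 0.20635958, -0.80451027, -0.55693712],
       [-0.15640605,  0.53474828, -0.83041039]]), 't': array([-488.41355922,   19.79821215, 1567.11705502])}
door [([303.0, 313.0], 0.84), ([296.0, 201.0], 0.77)]
door_
[... 567 characters left out ...]
],
       [-0.99802252, -0.01522474, -0.06098575],
       [ 0.06109749, -0.00698563, -0.99810736]]), 't': array([  46.16925448,  494.33288633, 1553.28972412])}
door [([201.0, 412.0], 0.72), ([299.0, 434.0], 0.55), ([183.0, 426.0], 0.39)]
door_grip [([184.0, 420.0], 0.9), ([294.0, 454.0], 0.87), ([194.0, 430.0], 0.7), ([182.0, 212.0], 0.51)]
door_hinge [([261.0, 437.0], 0.87), ([169.0, 408.0], 0.7)]
door_edge [([215.0, 426.0], 0.86), ([335.0, 436.0], 0.57)]
cabinet [([145.0, 328.0], 0.64)]
hinge_mark [([182.0, 306.0], 0.61), ([173.0, 354.0], 0.42)]
upper_mark [([179.0, 303.0], 0.92)]
bumper [([172.0, 353.0], 0.87)]
stand [([196.0, 413.0], 0.59), ([218.0, 210.0], 0.29), ([259.0, 214.0], 0.16)]
```

View pics/scene0.png

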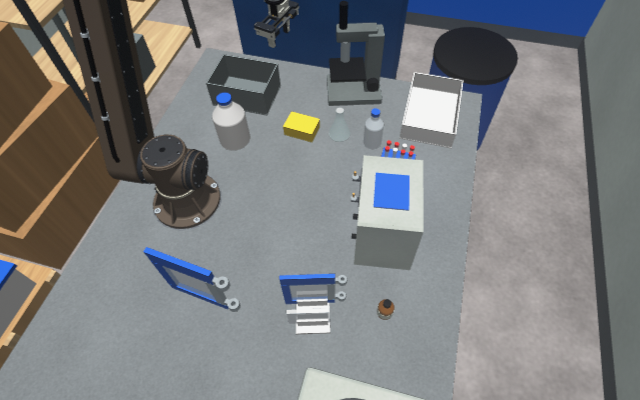

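View pics/top0.png

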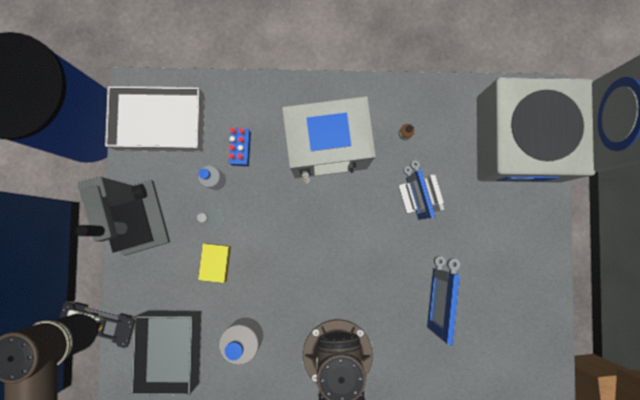

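Run:
```python
import cv2, numpy as np
a=cv2.imread("pics/scene0.png");b=cv2.imread("pics/top0.png")
def c(im,x0,y0,x1,y1,s): return cv2.resize(im[y0:y1,x0:x1],None,fx=s,fy=s,interpolation=cv2.INTER_CUBIC)
cv2.imwrite("pics/c1.png",c(a,265,255,395,345,6)); cv2.imwrite("pics/c2.png",c(b,390,145,460,230,7))
cv2.imwrite("pics/c3.png",c(b,275,90,385,190,6)); cv2.imwrite("pics/c4.png",c(a,335,150,430,270,5))
```

```text
(no output)
```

View pics/c1.png

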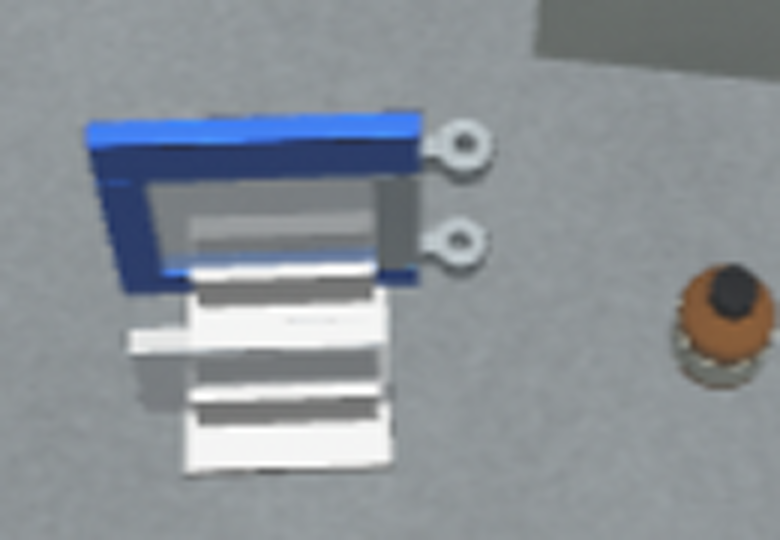

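View pics/c2.png

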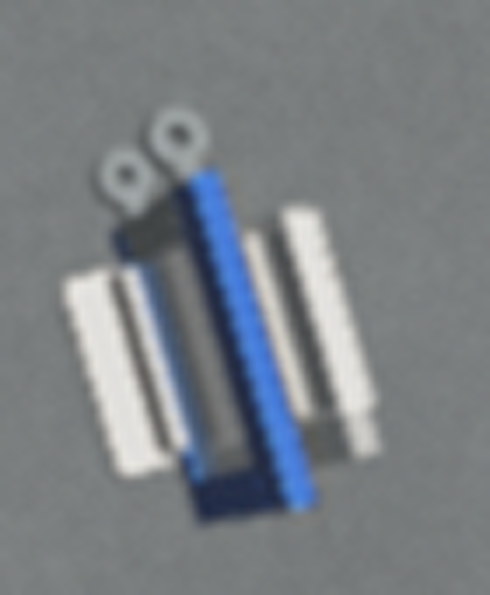

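View pics/c3.png

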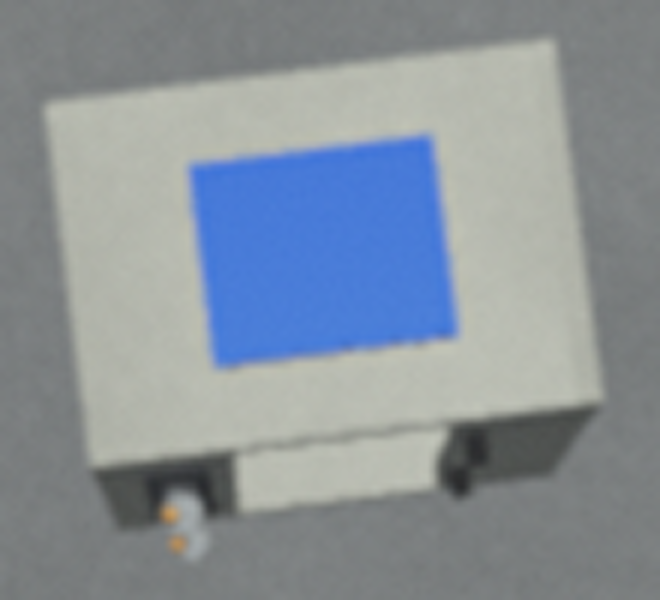

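View pics/c4.png

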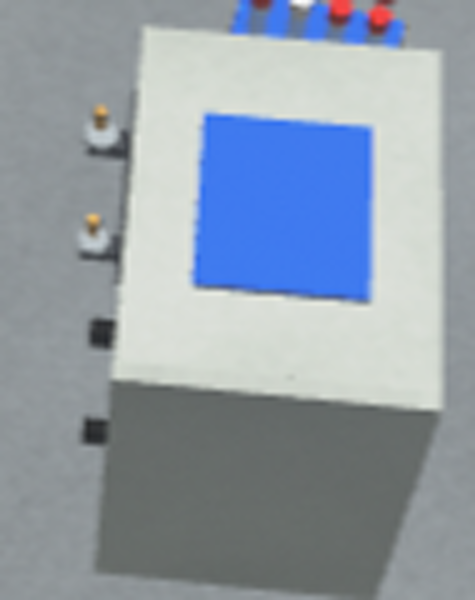

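```bash
cat > h.py <<'E'
import numpy as np, cv2
from workcell import r, imaging
K={c:imaging.get_calibration(c) for c in("scene","top")}
def proj(c,X):
    k=K[c]; p=np.atleast_2d(X)@k["R"].T+k["t"]; p=p@k["intrinsics"].T; return p[:,:2]/p[:,2:]
def ray(c,uv):
    k=K[c]; d=k["R"].T@np.linalg.solve(k["intrinsics"],[uv[0],uv[1],1.]); return -k["R"].T@k["t"],d/np.linalg.norm(d)
def tri(us,ut):
    A=np.zeros((3,3));b=np.zeros(3);L=[]
    for c,u in(("scene",us),("top",ut)):
        o,d=ray(c,u);P=np.eye(3)-np.outer(d,d);A+=P;b+=P@o
    X=np.linalg.solve(A,b); return X, [np.round(proj(c,X)[0]-u,2) for c,u in(("scene",us),("top",ut))]
def atz(c,u,z):
    o,d=ray(c,u); return o+d*(z-o[2])/d[2]
E
python3 - <<'E'
from h import *
np.set_printoptions(precision=1,suppress=True)
for n,s,t in [("grip",(320,279),(420,184)),("hinge",(341,294),(408,169)),("hm",(354,195),(306,182)),("um",(350,176),(303,179)),("bump",(348,237),(353,172)),("edge other?",(158,268),(436,335))]:
    print(n,*tri(s,t), atz("top",t,{"grip":184,"hinge":37,"hm":70,"um":190,"bump":70}.get(n,95)))
# orange pins
for c,b in(("scene",(340,160,372,215)),("top",(290,165,325,190))):
    im=cv2.imread(f"pics/{c}0.png"); print(c,-K[c]["R"].T@K[c]["t"])
    h=cv2.cvtColor(im,cv2.COLOR_BGR2HSV).astype(int)
    for y in range(b[1],b[3]):
        for x in range(b[0],b[2]):
            if 5<h[y,x,0]<28 and h[y,x,1]>70: print((x,y),im[y,x],h[y,x,1])
E
```

```text
grip [ 560.6 -241.5  170.5] [array([-0.3,  0. ]), array([-0.1, -0.2])] [ 558.3 -238.9  184. ]
hinge [ 620.4 -226.3   60.5] [array([ 0.5, -0.1]), array([0.2, 0.5])] [ 625.3 -230.3   37. ]
hm [575.7 112.5  75.6] [array([-1.3,  0.2]), array([-0.4, -1.3])] [572.2 111.1  70. ]
um [565.7 115.9 177.3] [array([ 1.1, -0.2]), array([0.4, 1. ])] [567.3 116.7 190. ]
bump [601.7 -44.1  77.6] [array([ 1.6, -0.2]), array([0.5, 1.5])] [607.7 -42.8  70. ]
edge other? [  90.  -305.8  119.1] [array([ 1.3, -0.1]), array([0.6, 1.1])] [  88.2 -309.9   95. ]
scene [ 712.8 -695.8 1304.8]
(354, 171) [123 158 180] 81
(355, 171) [122 169 200] 99
(354, 172) [ 93 148 183] 125
(355, 172) [102 171 215] 134
(354, 173) [ 72  93 108] 85
(355, 173) [ 70  95 112] 96
(354, 174) [ 74  98 113] 88
(355, 174) [ 75 100 117] 92
(353, 193) [110 193 231] 134
(354, 193) [123 170 206] 103
(353, 194) [ 85 144 181] 135
(354, 194) [104 144 172] 101
(353, 195) [ 62  89 108] 109
(353, 196) [ 78  99 115] 82
top [ 397.8   64.5 1580.1]
(302, 175) [ 89 129 160] 113
(303, 175) [100 154 192] 122
(304, 175) [129 159 180] 72
(302, 176) [ 86 117 144] 103
(303, 176) [ 92 137 171] 118
(303, 180) [111 135 156] 74
(304, 180) [ 93 141 178] 122
(305, 180) [107 138 165] 90
(304, 181) [ 99 134 160] 97
```

```bash
cat > fit.py <<'E'
from h import *
from scipy.optimize import least_squares
np.set_printoptions(precision=2,suppress=True)
def cr(p,s,ox,oy): return np.array([ox+(p[0]+.5)/s-.5, oy+(p[1]+.5)/s-.5])
T2=lambda p:cr(p,7,390,145); T3=lambda p:cr(p,6,275,90); S1=lambda p:cr(p,6,265,255); S4=lambda p:cr(p,5,335,150)
obs=[]
for c,f,L in(("top",T3,[(45,102),(553,38),(605,403),(88,467)]),("scene",S4,[(145,27),(442,50),(440,410),(113,380)])):
    cor={"top":[(90,125),(90,-125),(-90,-125),(-90,125)],"scene":[(-90,125),(90,125),(90,-125),(-90,-125)]}[c]
    for p,q in zip(L,cor): obs.append(("cab",c,f(p),(*q,250)))
for c,f,L in(("top",T2,[(190,178),(222,170),(285,510),(317,500)]),("scene",S1,[(420,112),(420,140),(88,122),(90,148)])):
    for p,q in zip(L,[(75,6),(75,-6),(-75,6),(-75,-6)]): obs.append(("door",c,f(p),(*q,202)))
obs+=[("door","top",T2((180,135)),(95,0,177)),("door","top",T2((127,177)),(95,0,57)),("door","scene",S1((465,145)),(95,0,177)),("door","scene",S1((460,240)),(95,0,57))]
def cent(c,box):
    im=cv2.imread(f"pics/{c}0.png"); h=cv2.cvtColor(im,cv2.COLOR_BGR2HSV).astype(float)
    x0,y0,x1,y1=box; m=((h[...,0]>5)&(h[...,0]<28))*np.clip(h[...,1]-50,0,None)*h[...,2]
    m=m[y0:y1,x0:x1]; yy,xx=np.mgrid[y0:y1,x0:x1]; return np.array([(m*xx).sum(),(m*yy).sum()])/m.sum()
obs+=[("pin","top",cent("top",(299,173,308,178)),(0,0,203)),("pin","top",cent("top",(300,179,308,184)),(0,0,83)),
("pin","scene",cent("scene",(350,169,359,173)),(0,0,203)),("pin","scene",cent("scene",(349,191,358,195)),(0,0,83))]
def W(P,q):
    x,y,a=P; c,s=np.cos(a),np.sin(a); return np.array([x+c*q[0]-s*q[1],y+s*q[0]+c*q[1],q[2]])
def res(v,full=False):
    P={"cab":v[0:3],"door":v[3:6],"pin":[v[6],v[7],0]}; off={"top":v[8:10],"scene":v[10:12]}
    R=[proj(c,W(P[o],q))[0]+off[c]-u for o,c,u,q in obs]
    return np.array(R) if full else np.concatenate([np.ravel(R),v[8:12]/.6*.5])
if __name__=="__main__":
    s=least_squares(res,[670,20,.1,560,-240,.2,570,115,0,0,0,0],x_scale=[1,1,.01,1,1,.01,1,1,1,1,1,1],loss="soft_l1",f_scale=.5)
    v=s.x; print(v[:3],v[3:6],v[6:8],v[8:])
    for o,R in zip(obs,res(v,True)): print(o[0],o[1],o[2],o[3],R)
    a=v[2]; d=v[6:8]-v[:2]; print("pin in cab",[np.cos(a)*d[0]+np.sin(a)*d[1],-np.sin(a)*d[0]+np.cos(a)*d[1]])
    print("grip",W(v[3:6],(30,0,184)),"hinge",W(v[3:6],(95,0,37)))
E
python3 fit.py
```

```text
[700.17  41.68   0.14] [ 529.24 -253.58    0.29] [576.52 116.42] [-0.33 -0.   -0.06  0.45]
cab top [282.08 106.58] (90, 125, 250) [ 0.01 -0.03]
cab top [366.75  95.92] (90, -125, 250) [0.17 0.19]
cab top [375.42 156.75] (-90, -125, 250) [-0.3  -0.16]
cab top [289.25 167.42] (-90, 125, 250) [ 0.38 -0.11]
cab scene [363.6 155. ] (-90, 125, 250) [-0.2  -0.35]
cab scene [423.  159.6] (90, 125, 250) [-0.13  0.02]
cab scene [422.6 231.6] (90, -125, 250) [0.65 0.15]
cab scene [357.2 225.6] (-90, -125, 250) [-0.2  -0.25]
door top [416.71 170.  ] (75, 6, 202) [ 0.21 -0.35]
door top [421.29 168.86] (75, -6, 202) [-0.53 -0.27]
door top [430.29 217.43] (-75, 6, 202) [0.71 0.27]
door top [434.86 216.  ] (-75, -6, 202) [-0.02  0.62]
door scene [334.58 273.25] (75, 6, 202) [ 0.22 -0.02]
door scene [334.58 277.92] (75, -6, 202) [ 0.4  -0.51]
door scene [279.25 274.92] (-75, 6, 202) [-0.26 -0.02]
door scene [279.58 279.25] (-75, -6, 202) [-0.73 -0.16]
door top [415.29 163.86] (95, 0, 177) [-0.03  0.18]
door top [407.71 169.86] (95, 0, 57) [ 0.04 -0.25]
door scene [342.08 278.75] (95, 0, 177) [0.1  0.05]
door scene [341.25 294.58] (95, 0, 57) [0.17 0.35]
pin top [302.72 175.3 ] (0, 0, 203) [-0.08  0.1 ]
pin top [304.13 180.22] (0, 0, 83) [-0.18 -0.04]
pin scene [354.67 171.69] (0, 0, 203) [0.06 0.28]
pin scene [353.25 193.43] (0, 0, 83) [-0.05  0.07]
pin in cab [np.float64(-111.8630934846853), np.float64(91.449064706664)]
grip [ 558.01 -245.1   184.  ] hinge [ 620.36 -226.71   37.  ]
```

```bash
cat > mv.py <<'E'
from h import *
from scipy.spatial.transform import Rotation as Ro
def plan(tgt,yaw_y=None,st=None,step=5.5,rstep=.17):
    """tgt TCP mm; yaw_y: desired world angle of tool y. prints number of rows and per-row deltas (cm, rad)"""
    st=st or r.get_state(); R=Ro.from_rotvec(st["eef_rot"]).as_matrix(); p=st["tcp_pos"]
    d=R.T@(np.array(tgt)-p)/10; a=np.arctan2(R[1,1],R[0,1]); t=0
    if yaw_y is not None: t=-((yaw_y-a+np.pi)%(2*np.pi)-np.pi)
    print("tcp",np.round(p,2),"yaw_y",round(a,4),"xdir",np.round(R[:,0],4),"F",np.round(st["ft_force"],2),"w",round(st["grip_width"],2),"t",round(st["clock"],2))
    print("tool delta cm",np.round(d,3),"turn",round(t,4)," q",np.round(st["qpos"],2))
    return d,t
E
python3 -c "
from mv import *
plan([450,150,500],.287+np.pi/2); plan([450,150,500],.287-np.pi/2)"
```

```text
tcp [152.45 657.53 404.68] yaw_y -1.7986 xdir [-0.  0. -1.] F [-0.34 -0.35 -0.23] w 87.67 t 1.0
tool delta cm [ -9.533  42.723 -40.447] turn 2.6268  q [ 1.63  0.36  0.01 -0.   -1.22 -0.29]
tcp [152.45 657.53 404.68] yaw_y -1.7986 xdir [-0.  0. -1.] F [-0.34 -0.35 -0.23] w 87.67 t 1.0
tool delta cm [ -9.533  42.723 -40.447] turn -0.5148  q [ 1.63  0.36  0.01 -0.   -1.22 -0.29]
```

>>> drive_tool --deltas '[[[-3,0,0],0,8.7],[[-0.7,3.9,-3.7],0,8.7],[[-0.7,3.9,-3.7],0,8.7],[[-0.7,3.9,-3.7],0,8.7],[[-0.7,3.9,-3.7],0,8.7],[[-0.7,3.9,-3.7],0,8.7],[[-0.7,3.9,-3.7],0,8.7],[[-0.7,3.9,-3.7],0,8.7],[[-0.7,3.9,-3.7],0,8.7],[[-0.7,3.9,-3.7],0,8.7],[[-0.7,3.9,-3.7],0,8.7],[[0,0,0],0,8.7]]'

```text
clock: 2.5
tcp_pos: [431.1, 179.2, 509.6]
eef_rot: [-2.106, 0.235, 2.095]
ft_force: [-0.3, -0.0, 0.0]
grip_width: 87.1
```

```bash
python3 -c "
from mv import *
plan([558,-245,420],.287+np.pi/2)"
```

```text
tcp [431.13 179.19 509.63] yaw_y -1.7964 xdir [ 0.0054  0.0025 -1.    ] F [-0.31 -0.04  0.04] w 87.09 t 2.5
tool delta cm [  8.925  38.54  -21.811] turn 2.629  q [ 0.82 -0.05 -0.25  0.   -1.37  0.53]
```

>>> drive_tool --deltas '[[[0,4.3,-2.4],0,8.7],[[0,4.3,-2.4],0,8.7],[[0,4.3,-2.4],0,8.7],[[0,4.3,-2.4],0,8.7],[[0,4.3,-2.4],0,8.7],[[0,4.3,-2.4],0,8.7],[[0,4.3,-2.4],0,8.7],[[0,4.3,-2.4],0,8.7],[[0,4.1,-2.6],0,8.7],[[0,0,0],0,8.7]]'

```text
clock: 3.75
tcp_pos: [562.8, -252.7, 508.0]
eef_rot: [-2.11, 0.224, 2.096]
ft_force: [-0.0, 0.1, -0.8]
grip_width: 87.1
```

>>> drive_tool --deltas '[[[0,0,0],0.18,8.7],[[0,0,0],0.18,8.7],[[0,0,0],0.18,8.7],[[0,0,0],0.18,8.7],[[0,0,0],0.18,8.7],[[0,0,0],0.18,8.7],[[0,0,0],0.18,8.7],[[0,0,0],0.18,8.7],[[0,0,0],0.18,8.7],[[0,0,0],0.18,8.7],[[0,0,0],0.18,8.7],[[0,0,0],0.18,8.7]]'

```text
clock: 5.25
tcp_pos: [564.2, -238.6, 508.0]
eef_rot: [-0.545, 1.489, 0.554]
ft_force: [-0.3, 0.2, 0.1]
grip_width: 87.2
```

```bash
python3 -c "
from mv import *
plan([558,-245,420],.287+np.pi/2)"
```

```text
tcp [ 564.23 -238.61  507.96] yaw_y 2.2743 xdir [ 0.0078  0.0086 -0.9999] F [-0.31  0.18  0.08] w 87.17 t 5.25
tool delta cm [ 8.785 -0.098 -0.99 ] turn 0.4165  q [-0.08  0.21  0.04 -0.01 -1.4  -0.78]
```

Add to mv.py:
```python
def plang(g,yaw_y=None):
    "target for grasp point"
    st=r.get_state(); R=Ro.from_rotvec(st["eef_rot"]).as_matrix(); gp=st["tcp_pos"]+159*R[:,0]; print("grasp pt",np.round(gp,2))
    return plan(np.array(g)-159*R[:,0],yaw_y,st)
```

```text
(no output)
```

>>> drive_tool --deltas '[[[1,0,0],0.12,8.7],[[1,0,0],0.12,8.7],[[1,0,0],0.12,8.7],[[1,0,0],0.05,8.7],[[0,0,0],0,8.7],[[0,0,0],0,8.7]]'

```text
clock: 6.0
tcp_pos: [565.0, -231.1, 468.3]
eef_rot: [-0.218, 1.548, 0.23]
ft_force: [0.7, 0.1, 1.0]
grip_width: 86.9
```

```bash
python3 -c "
from mv import *
plang([558,-245,184],.287+np.pi/2)"
```

```text
grasp pt [ 566.66 -229.61  309.31]
tcp [ 565.05 -231.11  468.3 ] yaw_y 1.8565 xdir [ 0.0102  0.0095 -0.9999] F [0.69 0.12 1.03] w 86.88 t 6.0
tool delta cm [12.507 -1.311 -1.421] turn -0.0013  q [-0.07  0.22 -0.04 -0.01 -1.31 -1.21]
```

>>> drive_tool --deltas '[[[1,-0.65,-0.7],0,8.7],[[1,-0.65,-0.7],0,8.7],[[2,0,0],0,8.7],[[2,0,0],0,8.7],[[2,0,0],0,8.7],[[2,0,0],0,8.7],[[1.5,0,0],0,8.7],[[1.0,0,0],0,8.7],[[0,0,0],0,8.7],[[0,0,0],0,8.7]]'

```text
clock: 7.25
tcp_pos: [553.4, -251.0, 336.8]
eef_rot: [-0.218, 1.547, 0.229]
ft_force: [0.1, 0.0, -0.8]
grip_width: 86.8
```

```bash
python3 -c "
from mv import *
plang([558,-245,184],.287+np.pi/2)
for c in ('scene','top'): cv2.imwrite(f'pics/{c}1.png',imaging.capture(c))
a=cv2.imread('pics/scene1.png')[150:350,220:420];b=cv2.imread('pics/top1.png')[120:280,320:480]
cv2.imwrite('pics/g1.png',np.hstack([cv2.resize(a,(400,400)),cv2.resize(b,(400,400))]))
"
```

```text
grasp pt [ 555.08 -249.59  177.84]
tcp [ 553.4  -251.05  336.82] yaw_y 1.856 xdir [ 0.0106  0.0091 -0.9999] F [ 0.05  0.   -0.78] w 86.76 t 7.25
tool delta cm [-0.609  0.362  0.417] turn -0.0018  q [-0.11  0.3  -0.23 -0.01 -1.03 -1.17]
```

View pics/g1.png

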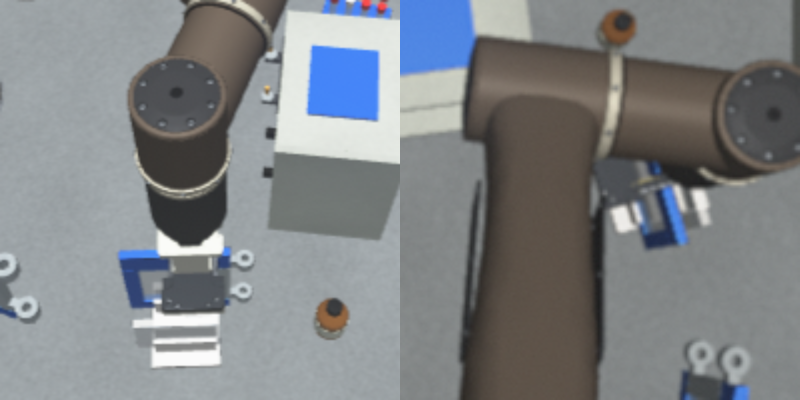

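>>> drive_tool --deltas '[[[-0.6,0.35,0.4],0,8.7],[[0,0,0],0,8.7],[[0,0,0],0,4],[[0,0,0],0,2.5],[[0,0,0],0,1.8]]'

```text
clock: 7.98
tcp_pos: [556.7, -246.0, 344.9]
eef_rot: [-0.219, 1.545, 0.229]
ft_force: [1.1, 0.4, -1.1]
grip_width: 62.5
```

```bash
python3 -c "
from mv import *
plang([558,-245,184],.287+np.pi/2)
"
```

```text
grasp pt [ 558.8  -244.58  185.93]
tcp [ 556.68 -245.99  344.91] yaw_y 1.8567 xdir [ 0.0133  0.0088 -0.9999] F [ 1.09  0.43 -1.1 ] w 62.54 t 7.97
tool delta cm [ 0.192 -0.018 -0.091] turn -0.0011  q [-0.1   0.29 -0.22 -0.01 -1.04 -1.18]
```

>>> drive_tool --deltas '[[[0.15,0,-0.1],0,1.8],[[0,0,0],0,1.8],[[0,0,0],0,1.8],[[0,0,0],0,1.8],[[0,0,0],0,1.5],[[0,0,0],0,1.5]]'

```text
clock: 8.72
tcp_pos: [555.6, -246.4, 343.0]
eef_rot: [-0.218, 1.545, 0.229]
ft_force: [-0.2, 0.7, -0.0]
grip_width: 15.1
```

```bash
python3 -c "
from mv import *
plang([558,-245,184],.287+np.pi/2)
"
```

```text
grasp pt [ 557.59 -244.98  183.99]
tcp [ 555.57 -246.4   342.97] yaw_y 1.8564 xdir [ 0.0127  0.0089 -0.9999] F [-0.2   0.7  -0.01] w 15.09 t 8.72
tool delta cm [-0.    -0.013  0.038] turn -0.0014  q [-0.1   0.29 -0.23 -0.01 -1.04 -1.18]
```

Now close on the 12 mm frame.

>>> drive_tool --deltas '[[[0,0,0],0,1.2],[[0,0,0],0,0.5],[[0,0,0],0,0.5],[[0,0,0],0,0.5]]'

```text
clock: 9.22
tcp_pos: [555.5, -246.3, 343.0]
eef_rot: [-0.218, 1.545, 0.229]
ft_force: [0.3, 0.9, -1.0]
grip_width: 12.2
```

```bash
python3 -c "
from mv import *
plang([558,-245,184],.287+np.pi/2)
"
```

```text
grasp pt [ 557.56 -244.81  184.01]
tcp [ 555.54 -246.26  342.99] yaw_y 1.8565 xdir [ 0.0127  0.0091 -0.9999] F [ 0.31  0.9  -1.05] w 12.21 t 9.22
tool delta cm [ 0.001 -0.031  0.037] turn -0.0013  q [-0.1   0.29 -0.23 -0.01 -1.04 -1.18]
```

>>> drive_tool --deltas '[[[-0.3,0,0],0,0.5],[[-0.5,0,0],0,0.5],[[-0.8,0,0],0,0.5],[[-1,0,0],0,0.5],[[-1,0,0],0,0.5],[[-1,0,0],0,0.5],[[-1,0,0],0,0.5],[[-1,0,0],0,0.5],[[-0.8,0,0],0,0.5],[[-0.4,0,0],0,0.5],[[0,0,0],0,0.5],[[0,0,0],0,0.5]]'

```text
clock: 10.72
tcp_pos: [553.9, -246.9, 425.4]
eef_rot: [-0.216, 1.547, 0.23]
ft_force: [-0.9, 0.3, -4.5]
grip_width: 12.0
```

```bash
python3 -c "
from mv import *
plang([512,107,262],.14+np.pi/2)
for c in ('scene','top'): cv2.imwrite(f'pics/{c}2.png',imaging.capture(c))
a=cv2.imread('pics/scene2.png')[150:350,220:420];b=cv2.imread('pics/top2.png')[120:280,320:480]
cv2.imwrite('pics/g2.png',np.hstack([cv2.resize(a,(400,400)),cv2.resize(b,(400,400))]))
"
```

```text
grasp pt [ 555.55 -245.28  266.42]
tcp [ 553.87 -246.92  425.4 ] yaw_y 1.8558 xdir [ 0.0105  0.0103 -0.9999] F [-0.89  0.26 -4.45] w 11.97 t 10.72
tool delta cm [ 0.76  35.027  5.717] turn 0.145  q [-0.1   0.23 -0.11 -0.01 -1.22 -1.18]
```

View pics/g2.png

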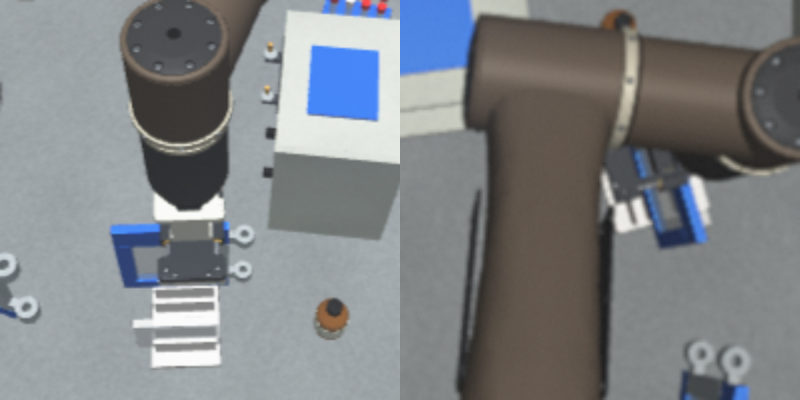

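>>> drive_tool --deltas '[[[0,0,-1],0.04,0.5],[[0,0,-1.2],0.04,0.5],[[0,0,-1],0.04,0.5],[[0,1.2,-0.5],0.02,0.5],[[0,2.5,0],0,0.5],[[0,3,0],0,0.5],[[0,3,0],0,0.5],[[0,3,0],0,0.5],[[0,3,0],0,0.5],[[0,3,0],0,0.5],[[0,3,0],0,0.5],[[0,3,0],0,0.5]]'

```text
clock: 12.32
tcp_pos: [476.4, -8.6, 428.1]
eef_rot: [-0.081, 1.555, 0.097]
ft_force: [0.3, -0.0, -4.1]
grip_width: 11.9
```

```bash
python3 -c "
from mv import *
plang([480,102,262],.14+np.pi/2)"
```

```text
grasp pt [478.45  -6.86 269.11]
tcp [476.37  -8.64 428.09] yaw_y 1.6844 xdir [ 0.0131  0.0112 -0.9999] F [ 0.29 -0.04 -4.07] w 11.89 t 12.32
tool delta cm [ 0.835 10.791  1.377] turn -0.0264  q [ 0.39  0.   -0.37 -0.01 -1.18 -1.85]
```

>>> drive_tool --deltas '[[[0,2.2,0.2],-0.005,0.5],[[0,2.2,0.2],0,0.5],[[0,2.0,0.2],0,0.5],[[0,1.5,0.2],0,0.5],[[0.2,1.2,0.2],0,0.5],[[0.2,0.7,0.2],0,0.5],[[0.0,0.2,0.2],0,0.5],[[0,0,0],0,0.5],[[0,0,0],0,0.5]]'

```text
clock: 13.45
tcp_pos: [475.9, 94.4, 426.3]
eef_rot: [-0.079, 1.553, 0.097]
ft_force: [-0.8, -0.0, -2.7]
grip_width: 11.8
```

```bash
python3 -c "
from mv import *
plang([512,107,250],.14+np.pi/2)
for c in ('scene','top'): cv2.imwrite(f'pics/{c}3.png',imaging.capture(c))
a=cv2.imread('pics/scene3.png')[130:270,270:410];b=cv2.imread('pics/top3.png')[130:250,250:370]
cv2.imwrite('pics/g3.png',np.hstack([cv2.resize(a,(400,400),interpolation=2),cv2.resize(b,(400,400),interpolation=2)]))
"
```

```text
grasp pt [478.45  96.42 267.31]
tcp [475.95  94.44 426.28] yaw_y 1.6828 xdir [ 0.0157  0.0125 -0.9998] F [-0.76 -0.01 -2.65] w 11.76 t 13.45
tool delta cm [1.797 0.658 3.422] turn -0.028  q [ 0.6   0.02 -0.36 -0.   -1.17 -2.06]
```

View pics/g3.png

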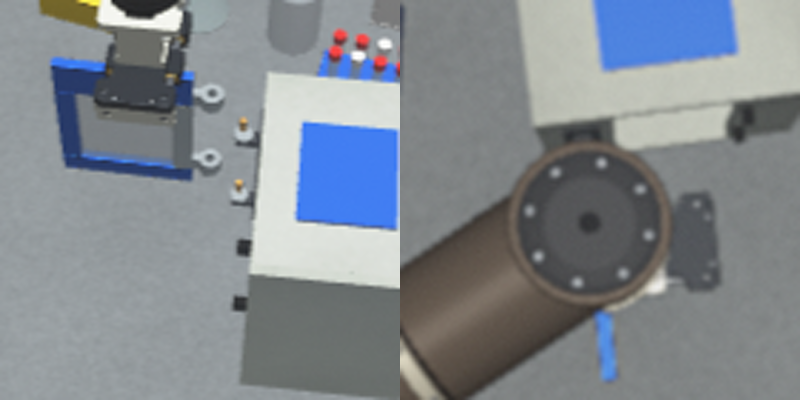

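Run:
```python
import cv2
a=cv2.imread('pics/scene3.png')[150:210,320:380]
cv2.imwrite('pics/g3b.png',cv2.resize(a,None,fx=10,fy=10,interpolation=cv2.INTER_CUBIC))
```

```text
(no output)
```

View pics/g3b.png

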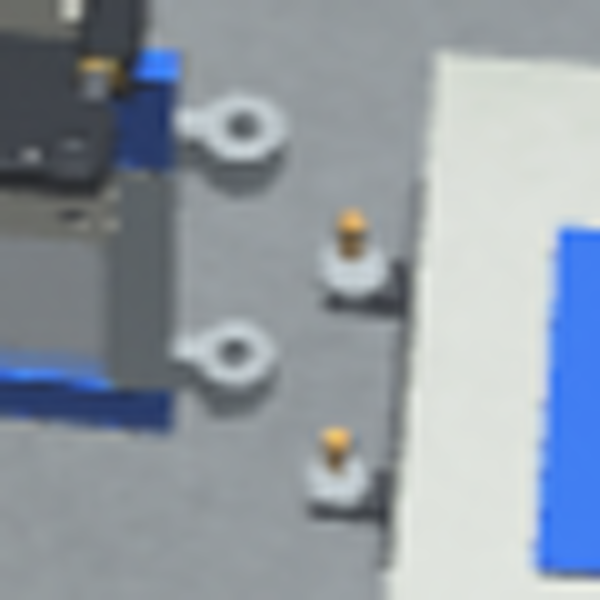

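```bash
cat > vis.py <<'E'
from mv import *
OFF=np.array([-.06,.45])   # scene offset of fit (proj+OFF=obs)
def xy(u,z): return atz("scene",np.array(u)-OFF,z)[:2]
def fk():
    st=r.get_state(); R=Ro.from_rotvec(st["eef_rot"]).as_matrix(); gp=st["tcp_pos"]+159*R[:,0]
    y=np.arctan2(R[1,2],R[0,2]); c,s=np.cos(y),np.sin(y); off=np.array([c*.47-s*(-.4),s*.47+c*(-.4)])
    return gp, gp[:2]+off+65*np.array([c,s]), y
E
python3 - <<'E'
from vis import *
f=lambda p:(320+(p[0]+.5)/10-.5,150+(p[1]+.5)/10-.5)
gp,h,y=fk(); np.set_printoptions(precision=2,suppress=True)
print("fk hinge",h,y,gp)
zl=gp[2]-147+20
print("vis upper",xy(f((242,127)),zl+120),"lower",xy(f((236,352)),zl))
print("pin up",xy(f((350,222)),205),"low",xy(f((337,440)),85))
E
```

```text
fk hinge [543.53 103.32] 0.11181619271833962 [478.42  96.41 267.35]
vis upper [543.77 101.42] lower [543.98 103.38]
pin up [576.03 115.67] low [576.92 114.93]
```

>>> drive_tool --deltas '[[[0.3,0.2,0.5],0,0.5],[[0.4,0.2,0.6],0,0.5],[[0.4,0.2,0.6],0,0.5],[[0.4,0.1,0.6],0,0.5],[[0.4,0.1,0.5],0,0.5],[[0.2,0,0.3],0,0.5],[[0,0,0],0,0.5],[[0,0,0],0,0.5],[[0,0,0],0,0.5]]'

```text
clock: 14.68
tcp_pos: [508.6, 106.7, 404.1]
eef_rot: [-0.078, 1.553, 0.096]
ft_force: [0.4, -0.3, -3.5]
grip_width: 12.1
```

```bash
python3 -c "
from vis import *
plang([512,107,243])
print(fk())
cv2.imwrite('pics/s4.png',imaging.capture('scene'))
a=cv2.imread('pics/s4.png')[150:210,330:390]
cv2.imwrite('pics/g4.png',cv2.resize(a,None,fx=10,fy=10,interpolation=cv2.INTER_CUBIC))
"
```

```text
grasp pt [510.97 108.62 245.09]
tcp [508.56 106.7  404.06] yaw_y 1.6823 xdir [ 0.0152  0.0121 -0.9998] F [ 0.37 -0.34 -3.47] w 12.1 t 14.68
tool delta cm [ 0.209 -0.175  0.081] turn 0  q [ 0.58  0.1  -0.33 -0.   -1.12 -2.04]
(array([510.96743684, 108.62117504, 245.09091956]), array([576.07677581, 115.49539351]), np.float64(0.11129950290899202))
```

View pics/g4.png

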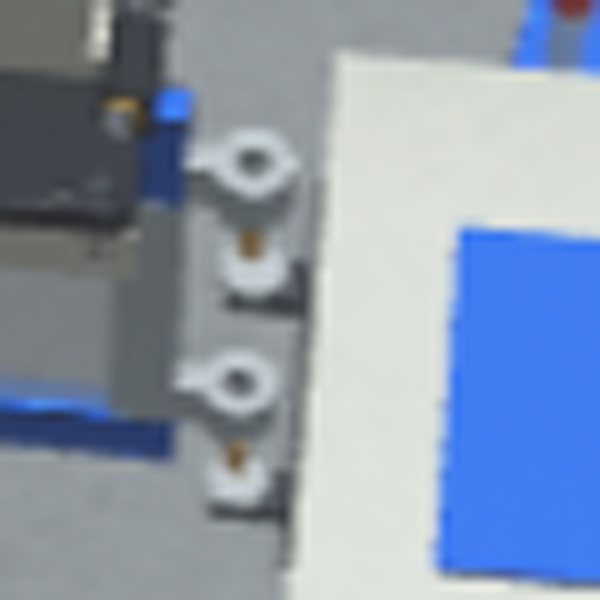

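Run:
```python
from vis import *
f=lambda p:(330+(p[0]+.5)/10-.5,150+(p[1]+.5)/10-.5)
gp,h,y=fk(); np.set_printoptions(precision=2,suppress=True)
print("fk hinge",h,y,gp)
zl=gp[2]-147+20
print("vis upper",xy(f((254,160)),zl+120),"lower",xy(f((240,382)),zl))
P=np.array([576.5,115.8])
for z in (70,88.5,190,208.5,zl,zl+120): q=proj("scene",[*P,z])[0]+OFF; print(z,(q-[330,150]+.5)*10-.5)
```

```text
fk hinge [576.09 115.45] 0.11128748333721847 [510.98 108.58 245.13]
vis upper [576.13 114.43] lower [576.48 115.41]
70 [234.58 462.54]
88.5 [236.76 431.75]
190 [249.55 250.63]
208.5 [252.05 215.2 ]
118.13463344181818 [240.34 381.06]
238.13463344181818 [256.18 156.77]
```

>>> drive_tool --deltas '[[[0.3,0.05,0.03],0,0.5],[[0.2,0,0],0,0.5],[[0.1,0,0],0,0.5],[[0,0,0],0,0.5]]'

```text
clock: 15.22
tcp_pos: [508.7, 107.3, 397.9]
eef_rot: [-0.078, 1.553, 0.096]
ft_force: [0.1, -0.5, -4.1]
grip_width: 11.9
```

```bash
python3 -c "
from vis import *
plang([512,107,217]);print(fk())"
```

```text
grasp pt [511.17 109.23 238.95]
tcp [508.69 107.26 397.92] yaw_y 1.6824 xdir [ 0.0156  0.0124 -0.9998] F [ 0.09 -0.53 -4.14] w 11.94 t 15.22
tool delta cm [ 2.193 -0.254  0.02 ] turn 0  q [ 0.58  0.1  -0.34 -0.   -1.11 -2.04]
(array([511.1748542 , 109.23381459, 238.94999825]), array([576.28364871, 116.11318791]), np.float64(0.11137867542338761))
```

>>> drive_tool --deltas '[[[0.15,0,0],0,0.5],[[0.1,0,0],0,0.5],[[0,0,0],0,0.5]]'

```text
clock: 15.6
tcp_pos: [508.8, 107.3, 395.2]
eef_rot: [-0.078, 1.553, 0.096]
ft_force: [0.5, 0.4, -4.5]
grip_width: 11.9
```

>>> drive_tool --deltas '[[[0.1,0,0],0,0.5],[[0,0,0],0,0.5]]'

```text
clock: 15.85
tcp_pos: [508.8, 107.3, 394.2]
eef_rot: [-0.078, 1.553, 0.096]
ft_force: [-0.2, 0.2, -4.2]
grip_width: 11.4
```

>>> drive_tool --deltas '[[[0.1,0,0],0,0.5],[[0,0,0],0,0.5]]'

```text
clock: 16.1
tcp_pos: [508.8, 107.3, 393.2]
eef_rot: [-0.078, 1.553, 0.096]
ft_force: [-0.8, -0.1, -3.9]
grip_width: 11.9
```

>>> drive_tool --deltas '[[[0.1,0,0],0,0.5],[[0,0,0],0,0.5]]'

```text
clock: 16.35
tcp_pos: [508.8, 107.3, 392.1]
eef_rot: [-0.078, 1.553, 0.096]
ft_force: [-0.1, 0.1, -4.1]
grip_width: 12.0
```

>>> drive_tool --deltas '[[[0.1,0,0],0,0.5],[[0,0,0],0,0.5]]'

```text
clock: 16.6
tcp_pos: [508.9, 107.4, 391.1]
eef_rot: [-0.078, 1.553, 0.096]
ft_force: [-0.4, 0.2, -3.4]
grip_width: 12.1
```

>>> drive_tool --deltas '[[[0.1,0,0],0,0.5],[[0,0,0],0,0.5]]'

```text
clock: 16.85
tcp_pos: [508.9, 107.4, 390.0]
eef_rot: [-0.078, 1.553, 0.096]
ft_force: [0.0, 0.2, -3.8]
grip_width: 11.6
```

>>> drive_tool --deltas '[[[0.1,0,0],0,0.5],[[0.1,0,0],0,0.5],[[0,0,0],0,0.5]]'

```text
clock: 17.23
tcp_pos: [508.9, 107.4, 387.9]
eef_rot: [-0.078, 1.553, 0.096]
ft_force: [0.3, 0.3, -4.5]
grip_width: 11.8
```

>>> drive_tool --deltas '[[[0.1,0,0],0,0.5],[[0.1,0,0],0,0.5],[[0,0,0],0,0.5]]'

```text
clock: 17.6
tcp_pos: [508.9, 107.4, 385.7]
eef_rot: [-0.078, 1.553, 0.096]
ft_force: [0.0, 0.7, -4.3]
grip_width: 11.7
```

```bash
python3 -c "
from vis import *
plang([512,107,217]);print(fk())
cv2.imwrite('pics/s5.png',imaging.capture('scene'))
a=cv2.imread('pics/s5.png')[150:210,330:390]
cv2.imwrite('pics/g5.png',cv2.resize(a,None,fx=10,fy=10,interpolation=cv2.INTER_CUBIC))
"
```

```text
grasp pt [511.45 109.36 226.7 ]
tcp [508.95 107.39 385.67] yaw_y 1.6824 xdir [ 0.0157  0.0123 -0.9998] F [ 0.01  0.67 -4.32] w 11.7 t 17.6
tool delta cm [ 0.968 -0.251  0.012] turn 0  q [ 0.58  0.11 -0.36 -0.   -1.08 -2.04]
(array([511.44592266, 109.35715059, 226.70434656]), array([576.55473929, 116.23631454]), np.float64(0.11137545978275806))
```

View pics/g5.png

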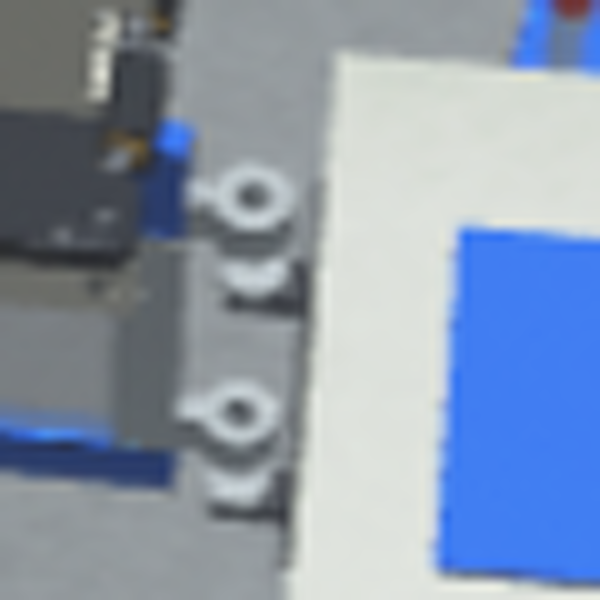

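>>> drive_tool --deltas '[[[0.1,0,0],0,0.5],[[0.1,0,0],0,0.5],[[0,0,0],0,0.5]]'

```text
clock: 18.02
tcp_pos: [509.0, 107.4, 383.6]
eef_rot: [-0.078, 1.553, 0.096]
ft_force: [-0.1, -1.1, -4.7]
grip_width: 11.9
```

>>> drive_tool --deltas '[[[0.1,0,0],0,0.5],[[0.1,0,0],0,0.5],[[0,0,0],0,0.5]]'

```text
clock: 18.4
tcp_pos: [509.0, 107.4, 381.5]
eef_rot: [-0.078, 1.553, 0.096]
ft_force: [0.0, 0.3, -3.2]
grip_width: 12.0
```

>>> drive_tool --deltas '[[[0.1,0,0],0,0.5],[[0.1,0,0],0,0.5],[[0,0,0],0,0.5]]'

```text
clock: 18.77
tcp_pos: [509.1, 107.5, 379.3]
eef_rot: [-0.078, 1.553, 0.096]
ft_force: [-0.8, 0.0, -3.7]
grip_width: 11.8
```

>>> drive_tool --deltas '[[[0.08,0,0],0,0.5],[[0,0,0],0,0.5]]'

```text
clock: 19.02
tcp_pos: [509.1, 107.5, 378.5]
eef_rot: [-0.078, 1.552, 0.096]
ft_force: [0.2, 0.3, -4.0]
grip_width: 11.7
```

>>> drive_tool --deltas '[[[0.08,0,0],0,0.5],[[0,0,0],0,0.5]]'

```text
clock: 19.27
tcp_pos: [509.1, 107.5, 377.6]
eef_rot: [-0.078, 1.552, 0.096]
ft_force: [-0.2, -0.8, -3.7]
grip_width: 11.5
```

>>> drive_tool --deltas '[[[0.06,0,0],0,0.5],[[0,0,0],0,0.5]]'

```text
clock: 19.52
tcp_pos: [509.1, 107.5, 377.0]
eef_rot: [-0.078, 1.553, 0.096]
ft_force: [-0.7, 0.6, -3.0]
grip_width: 11.6
```

>>> drive_tool --deltas '[[[0.05,0,0],0,0.5],[[0,0,0],0,0.5]]'

```text
clock: 19.77
tcp_pos: [509.2, 107.5, 376.5]
eef_rot: [-0.078, 1.552, 0.096]
ft_force: [-0.0, 0.2, -3.9]
grip_width: 11.7
```

>>> drive_tool --deltas '[[[0.05,0,0],0,0.5],[[0,0,0],0,0.5]]'

```text
clock: 20.02
tcp_pos: [509.2, 107.5, 376.0]
eef_rot: [-0.078, 1.552, 0.096]
ft_force: [-0.4, -1.5, -4.3]
grip_width: 11.8
```

>>> drive_tool --deltas '[[[0.05,0,0],0,0.5],[[0,0,0],0,0.5]]'

```text
clock: 20.27
tcp_pos: [509.2, 107.5, 375.9]
eef_rot: [-0.078, 1.552, 0.096]
ft_force: [-0.5, -1.1, -3.3]
grip_width: 11.7
```

>>> drive_tool --deltas '[[[0.05,0,0],0,0.5],[[0,0,0],0,0.5]]'

```text
clock: 20.52
tcp_pos: [509.1, 107.5, 375.8]
eef_rot: [-0.079, 1.552, 0.097]
ft_force: [0.5, -0.7, -1.6]
grip_width: 12.1
```

>>> drive_tool --deltas '[[[0.05,0,0],0,0.5],[[0,0,0],0,0.5]]'

```text
clock: 20.78
tcp_pos: [509.1, 107.4, 375.8]
eef_rot: [-0.079, 1.551, 0.097]
ft_force: [-1.7, -0.3, -1.5]
grip_width: 11.7
```

>>> drive_tool --deltas '[[[0,0,0],0,1.4],[[0,0,0],0,1.8],[[0,0,0],0,2.5],[[0,0,0],0,3],[[0,0,0],0,3]]'

```text
clock: 21.4
tcp_pos: [510.0, 107.8, 376.2]
eef_rot: [-0.078, 1.549, 0.098]
ft_force: [-0.8, -0.6, 0.2]
grip_width: 29.5
```

```bash
python3 -c "
from vis import *
plang([512,107,217]);print(fk())
for c in ('scene','top'): cv2.imwrite(f'pics/{c}6.png',imaging.capture(c))
a=cv2.imread('pics/scene6.png')[140:220,300:380];b=cv2.imread('pics/top6.png')[130:250,250:370]
cv2.imwrite('pics/g6.png',np.hstack([cv2.resize(a,(400,400),interpolation=2),cv2.resize(b,(400,400),interpolation=2)]))
"
```

```text
grasp pt [513.11 109.98 217.25]
tcp [510.   107.85 376.2 ] yaw_y 1.6831 xdir [ 0.0196  0.0134 -0.9997] F [-0.75 -0.58  0.15] w 29.54 t 21.4
tool delta cm [ 0.019 -0.284 -0.145] turn 0  q [ 0.59  0.12 -0.37 -0.   -1.05 -2.04]
(array([513.11444389, 109.98205731, 217.2486719 ]), array([578.21830299, 116.90798187]), np.float64(0.11209367873718938))
```

View pics/g6.png

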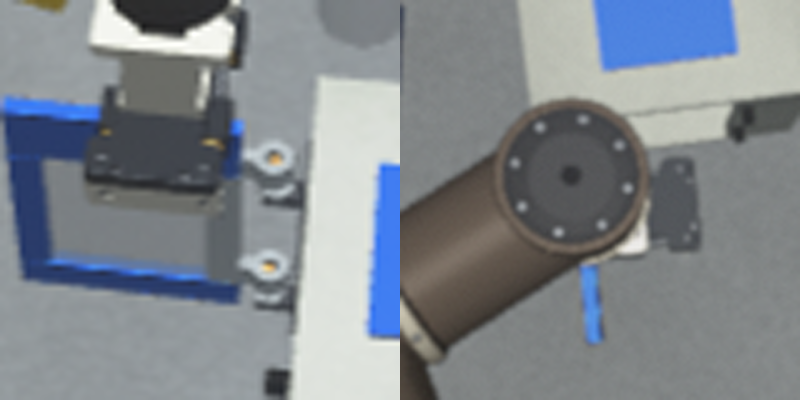

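>>> drive_tool --deltas '[[[-0.5,0,-0.1],0,3.2],[[-1,0,0],0,3.2],[[-1,0,0],0,3.2],[[-1.2,0,0],0,3.2],[[-1.3,0,0],0,3.2],[[0,1.5,-1.4],0,1],[[0,1.7,-1.6],0,0.2],[[0,1.6,-1.6],0,0.2],[[0,0,0],0,0.2],[[0,0,0],0,0.2]]'

```text
clock: 22.75
tcp_pos: [456.2, 150.4, 434.2]
eef_rot: [-0.076, 1.544, 0.099]
ft_force: [-0.1, 0.0, -0.0]
grip_width: 2.0
```

```bash
python3 -c "
from vis import *
plang([462,155,235])
for c in ('scene','top'): cv2.imwrite(f'pics/{c}7.png',imaging.capture(c))
a=cv2.imread('pics/scene7.png')[120:220,280:380];b=cv2.imread('pics/top7.png')[130:250,250:370]
cv2.imwrite('pics/g7.png',np.hstack([cv2.resize(a,(400,400),interpolation=2),cv2.resize(b,(400,400),interpolation=2)]))
"
```

```text
grasp pt [460.14 153.   275.24]
tcp [456.25 150.44 434.17] yaw_y 1.6831 xdir [ 0.0245  0.0161 -0.9996] F [-0.08  0.02 -0.02] w 2.0 t 22.75
tool delta cm [4.03  0.124 0.102] turn 0  q [ 0.73  0.   -0.37  0.   -1.17 -2.19]
```

View pics/g7.png

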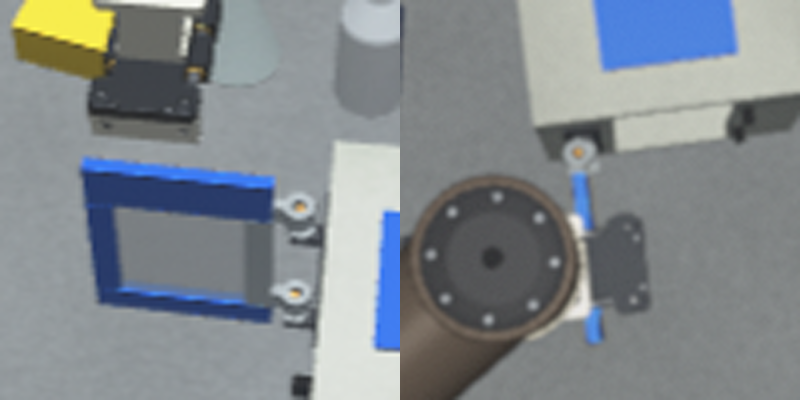

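>>> drive_tool --deltas '[[[1,0,0],0,0.2],[[1.2,0,0],0,0.2],[[1.2,0,0],0,0.2],[[0.8,0,0],0,0.2],[[0,-0.7,0],0,0.2],[[0,-0.6,0],0,0.2],[[0,0,0],0,0.2]]'

```text
clock: 23.72
tcp_pos: [459.7, 136.2, 387.5]
eef_rot: [-0.076, 1.546, 0.096]
ft_force: [1.4, -0.3, 0.2]
grip_width: 1.9
```

```bash
python3 -c "
from vis import *
plang([462,155,235])
for c in ('scene','top'): cv2.imwrite(f'pics/{c}8.png',imaging.capture(c))
a=cv2.imread('pics/scene8.png')[120:220,280:380];b=cv2.imread('pics/top8.png')[130:250,250:370]
cv2.imwrite('pics/g8.png',np.hstack([cv2.resize(a,(400,400),interpolation=2),cv2.resize(b,(400,400),interpolation=2)]))
"
```

```text
grasp pt [463.15 138.39 228.57]
tcp [459.66 136.19 387.52] yaw_y 1.6804 xdir [ 0.022   0.0138 -0.9997] F [ 1.36 -0.35  0.21] w 1.9 t 23.73
tool delta cm [-0.622  1.671  0.082] turn 0  q [ 0.7   0.04 -0.44  0.   -1.07 -2.16]
```

View pics/g8.png

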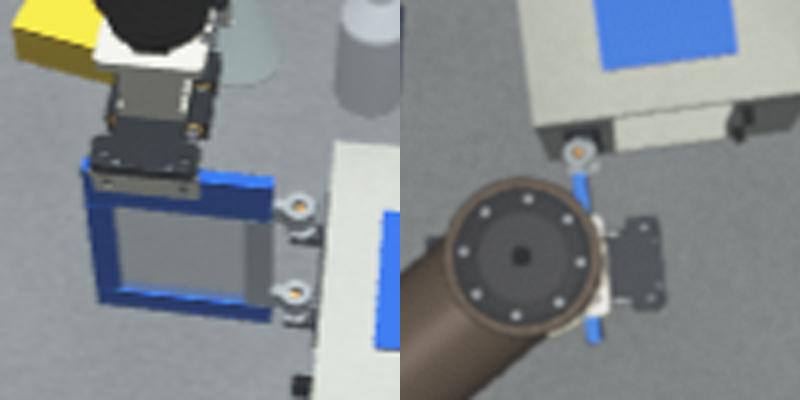

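>>> drive_tool --deltas '[[[0,-0.4,0],0,0.2],[[0,-0.6,0],-0.03,0.2],[[0,-0.7,-0.1],-0.06,0.2],[[0,-0.9,-0.18],-0.08,0.2],[[0,-0.9,-0.18],-0.08,0.2],[[0,-0.9,-0.18],-0.08,0.2],[[0,-0.9,-0.18],-0.08,0.2],[[0,-0.5,-0.1],-0.05,0.2],[[0,0,0],0,0.2]]'

```text
clock: 24.95
tcp_pos: [467.3, 76.3, 388.5]
eef_rot: [-0.45, 1.493, 0.464]
ft_force: [0.3, 0.7, 0.0]
grip_width: 1.9
```

```bash
cat > look.py <<'E'
import sys
from vis import *
n=sys.argv[1]
plang([462,155,235])
gp,h,y=fk(); d=gp[:2]-np.array([576.5,116.2]); c,s=np.cos(y),np.sin(y)
print("tool yaw",y,"rel hinge in tool z,y:",d@[c,s],d@[-s,c])
for cc in ('scene','top'): cv2.imwrite(f'pics/{cc}{n}.png',imaging.capture(cc))
a=cv2.imread(f'pics/scene{n}.png')[140:260,280:400];b=cv2.imread(f'pics/top{n}.png')[120:240,260:380]
cv2.imwrite(f'pics/g{n}.png',np.hstack([cv2.resize(a,(400,400),interpolation=2),cv2.resize(b,(400,400),interpolation=2)]))
E
python3 look.py 9
```

```text
grasp pt [471.27  78.94 229.58]
tcp [467.3   76.32 388.51] yaw_y 2.1566 xdir [ 0.0249  0.0165 -0.9996] F [0.26 0.71 0.05] w 1.92 t 24.95
tool delta cm [-0.439  6.85   3.447] turn 0  q [ 0.58  0.02 -0.45 -0.   -1.07 -1.56]
tool yaw 0.5857881671381907 rel hinge in tool z,y: -108.28334982127062 27.133217432490383
```

View pics/g9.png

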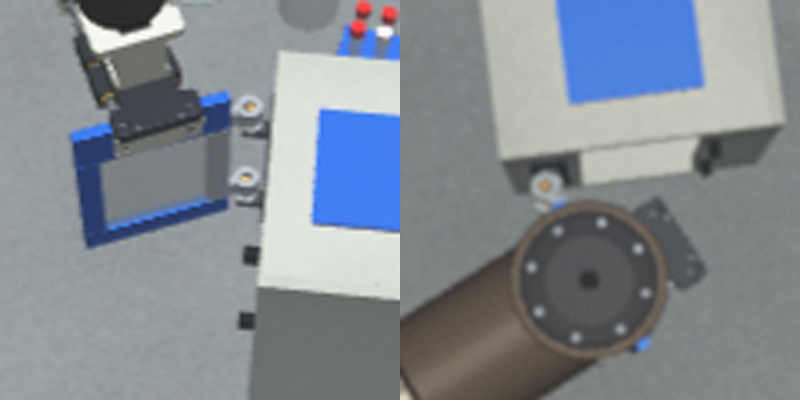

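>>> drive_tool --deltas '[[[0,-0.5,-0.1],-0.05,0.2],[[0,-0.88,-0.18],-0.08,0.2],[[0,-0.88,-0.18],-0.08,0.2],[[0,-0.88,-0.18],-0.08,0.2],[[0,-0.88,-0.18],-0.08,0.2],[[0,-0.88,-0.18],-0.08,0.2],[[0,-0.88,-0.18],-0.08,0.2],[[0,-0.6,-0.12],-0.05,0.2],[[0,-0.3,-0.06],-0.03,0.2],[[0,0,0],0,0.2]]'

```text
clock: 26.3
tcp_pos: [508.8, 24.4, 388.6]
eef_rot: [-0.934, 1.329, 0.934]
ft_force: [-0.2, 0.1, -0.3]
grip_width: 2.0
```

```bash
python3 look.py 10
```

```text
grasp pt [512.59  27.14 229.71]
tcp [508.77  24.43 388.64] yaw_y 2.779 xdir [ 0.024   0.017  -0.9996] F [-0.16  0.09 -0.34] w 2.0 t 26.3
tool delta cm [-0.432  9.255 10.174] turn 0  q [ 0.43  0.09 -0.38 -0.01 -1.08 -0.79]
tool yaw 1.2086316593755986 rel hinge in tool z,y: -105.928253329662 28.21318539515647
```

View pics/g10.png

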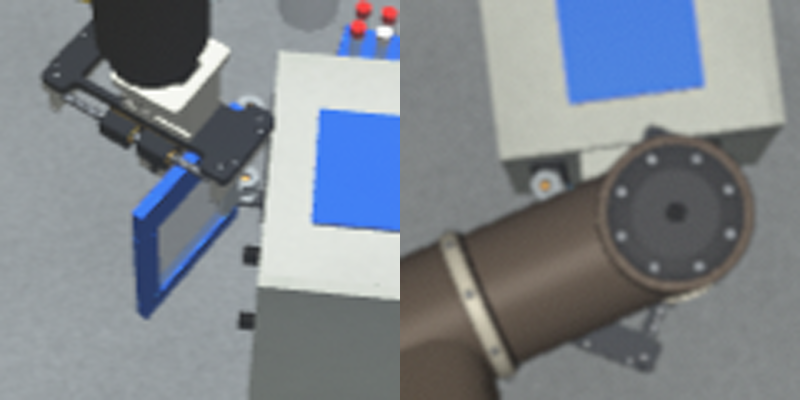

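>>> drive_tool --deltas '[[[-0.2,-0.4,-0.08],-0.04,0.2],[[-0.2,-0.55,-0.12],-0.05,0.2],[[0,-0.55,-0.12],-0.05,0.2],[[0,-0.55,-0.12],-0.05,0.2],[[0,-0.55,-0.12],-0.05,0.2],[[0,-0.45,-0.1],-0.04,0.2],[[0,-0.3,-0.06],-0.03,0.2],[[0,0,0],0,0.2]]'

```text
clock: 27.4
tcp_pos: [538.6, 10.7, 393.5]
eef_rot: [-1.172, 1.201, 1.166]
ft_force: [-0.4, 0.5, -0.0]
grip_width: 1.8
```

```bash
python3 look.py 11
```

```text
grasp pt [542.3   13.52 234.61]
tcp [538.57  10.73 393.55] yaw_y 3.0947 xdir [ 0.0235  0.0175 -0.9996] F [-0.35  0.47 -0.  ] w 1.8 t 27.4
tool delta cm [ 0.021  8.681 13.759] turn 0  q [ 0.38  0.13 -0.31 -0.01 -1.1  -0.42]
tool yaw 1.5243626516020086 rel hinge in tool z,y: -104.16003095735267 29.392191926082397
```

View pics/g11.png

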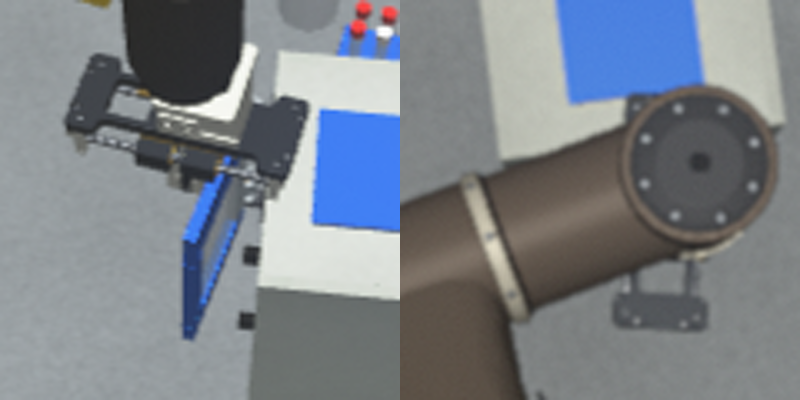

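>>> drive_tool --deltas '[[[0,-0.3,-0.06],-0.03,0.2],[[0,-0.3,-0.06],-0.03,0.2],[[0,-0.3,-0.06],-0.03,0.2],[[0,-0.3,-0.06],-0.03,0.2],[[0,-0.2,0],-0.01,0.2],[[0,0,0],0,0.2]]'

```text
clock: 28.25
tcp_pos: [553.3, 8.4, 393.9]
eef_rot: [-1.275, 1.134, 1.266]
ft_force: [-0.4, -0.0, -1.7]
grip_width: 1.8
```

```bash
python3 look.py 12
```

```text
grasp pt [557.04  11.17 235.01]
tcp [553.29   8.37 393.94] yaw_y -3.0501 xdir [ 0.0235  0.0176 -0.9996] F [-0.41 -0.01 -1.7 ] w 1.82 t 28.25
tool delta cm [ 0.03   8.147 15.193] turn 0  q [ 0.37  0.16 -0.28 -0.01 -1.1  -0.27]
tool yaw 1.6627145735527225 rel hinge in tool z,y: -102.8012158808045 29.020197393577206
```

View pics/g12.png

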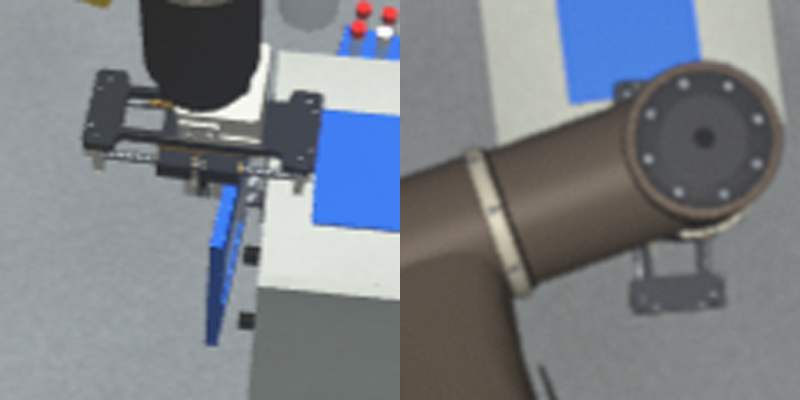

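>>> drive_tool --deltas '[[[0,-0.25,0],-0.02,0.2],[[0,-0.25,0],-0.02,0.2],[[0,-0.2,0],0,0.2],[[0,0,0],0,0.2]]'

```text
clock: 28.85
tcp_pos: [560.5, 9.3, 394.2]
eef_rot: [-1.307, 1.112, 1.296]
ft_force: [-0.3, -0.7, -0.3]
grip_width: 2.3
```

>>> drive_tool --deltas '[[[0,-0.2,0],0,0.2],[[0,0,0],0,0.2]]'

```text
clock: 29.1
tcp_pos: [562.6, 9.5, 394.3]
eef_rot: [-1.307, 1.113, 1.296]
ft_force: [-0.3, 0.2, 1.2]
grip_width: 2.1
```

```bash
python3 look.py 13
```

```text
grasp pt [566.36  12.31 235.32]
tcp [562.61   9.52 394.25] yaw_y -3.0075 xdir [ 0.0235  0.0175 -0.9996] F [-0.31  0.2   1.16] w 2.09 t 29.1
tool delta cm [ 0.036  8.432 15.538] turn 0  q [ 0.36  0.17 -0.26 -0.01 -1.11 -0.22]
tool yaw 1.7052573070937045 rel hinge in tool z,y: -101.59638762243799 23.977646378027398
```

View pics/g13.png

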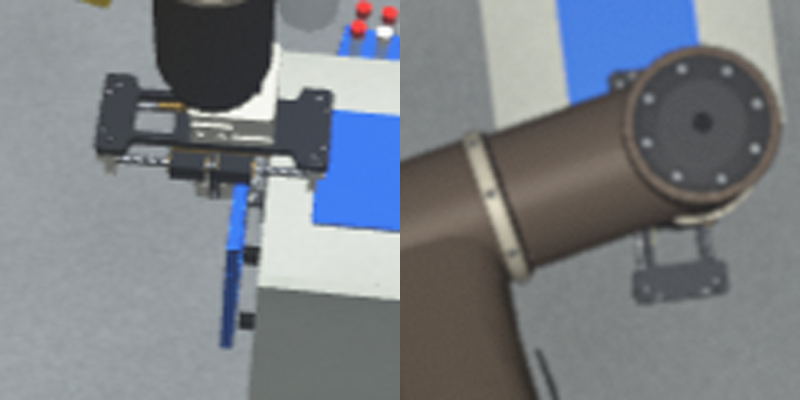

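>>> drive_tool --deltas '[[[0,-0.15,0],0,0.2],[[0,0,0],0,0.2]]'

```text
clock: 29.45
tcp_pos: [564.0, 9.7, 394.4]
eef_rot: [-1.307, 1.112, 1.296]
ft_force: [-0.6, -0.5, -0.1]
grip_width: 2.4
```

>>> drive_tool --deltas '[[[0,-0.15,0],0,0.2],[[0,0,0],0,0.2]]'

```text
clock: 29.7
tcp_pos: [564.8, 9.7, 394.2]
eef_rot: [-1.306, 1.115, 1.298]
ft_force: [-0.9, -0.4, 0.6]
grip_width: 1.9
```

>>> drive_tool --deltas '[[[0,-0.1,0],0,0.2],[[0,0,0],0,0.2]]'

```text
clock: 29.95
tcp_pos: [565.1, 9.7, 394.2]
eef_rot: [-1.305, 1.116, 1.299]
ft_force: [-2.6, -0.1, 1.3]
grip_width: 2.5
```

>>> drive_tool --deltas '[[[0,0.3,0],0,0.2],[[0,0.8,0],0,0.2],[[0,1.2,0],0,0.2],[[0,1.5,0],0,0.2],[[0,2,0],0,0.2],[[-1.5,2,0],0,0.2],[[-2,2,0],0,0.2],[[-2,2,0],0,0.2],[[-2,1,-2],0,0.2],[[0,0,-4],0,0.2],[[0,0,-4],0,0.2],[[0,0,0],0,0.2]]'

```text
clock: 31.45
tcp_pos: [437.4, -112.0, 468.0]
eef_rot: [-1.31, 1.107, 1.295]
ft_force: [-0.4, -0.2, -0.8]
grip_width: 1.7
```

```bash
python3 look.py 14
python3 - <<'E'
from h import *
for c in("scene","top"):
    for t in ["door_edge","door_hinge","bumper"]: print(c,t,[(np.round(d['pixel']).tolist(),round(d['confidence'],2)) for d in imaging.mark_of(c,t)])
E
```

```text
grasp pt [ 441.79 -108.96  309.09]
tcp [ 437.42 -112.    468.  ] yaw_y -3.0049 xdir [ 0.0275  0.0191 -0.9994] F [-0.35 -0.2  -0.76] w 1.73 t 31.45
tool delta cm [ 7.966 -5.376 25.756] turn 0  q [ 0.18 -0.07 -0.35 -0.01 -1.26 -0.04]
tool yaw 1.7079380300308729 rel hinge in tool z,y: -204.6293047580938 164.23108115705557
scene door_edge [([267.0, 160.0], 0.73), ([235.0, 350.0], 0.6)]
scene door_hinge [([195.0, 354.0], 0.92), ([308.0, 235.0], 0.92), ([134.0, 340.0], 0.66)]
scene bumper [([237.0, 353.0], 0.85)]
top door_edge [([334.0, 437.0], 0.86), ([177.0, 328.0], 0.7), ([168.0, 358.0], 0.55)]
top door_hinge [([183.0, 307.0], 0.97), ([261.0, 440.0], 0.95), ([146.0, 326.0], 0.42)]
top bumper [([176.0, 354.0], 0.59)]
```

View pics/g14.png

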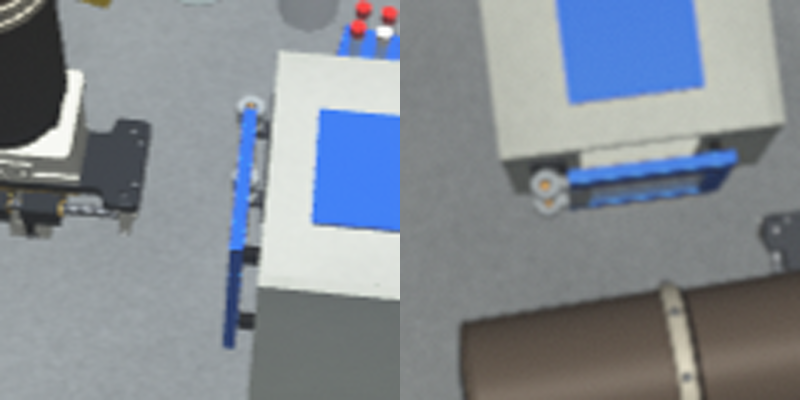

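View pics/scene14.png

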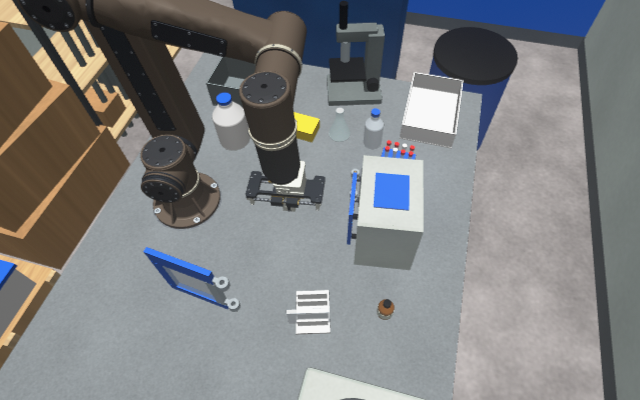

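Run:
```python
from h import *
im=cv2.imread("pics/top14.png"); x0,y0=295,155
c=cv2.resize(im[y0:y0+45,x0:x0+70],None,fx=10,fy=10,interpolation=cv2.INTER_CUBIC)
H=np.array([576.5,116.2]); off=np.array([-.33,0])
for yaw,col in((1.71,(0,0,255)),(1.65,(0,255,255))):
    R=np.array([[np.cos(yaw),-np.sin(yaw)],[np.sin(yaw),np.cos(yaw)]])
    pts=[(*(H+R@np.array(q)),235) for q in((-20,6),(-20,-6),(-170,-6),(-170,6))]
    p=((proj("top",pts)+off-[x0,y0]+.5)*10-.5).astype(np.int32); cv2.polylines(c,[p],True,col,1)
a=cv2.imread("pics/scene14.png")[160:255,330:375]; a=cv2.resize(a,None,fx=4.7,fy=4.7,interpolation=2)
cv2.imwrite("pics/chk.png",c); cv2.imwrite("pics/chk2.png",a)
```

```text
(no output)
```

View pics/chk.png

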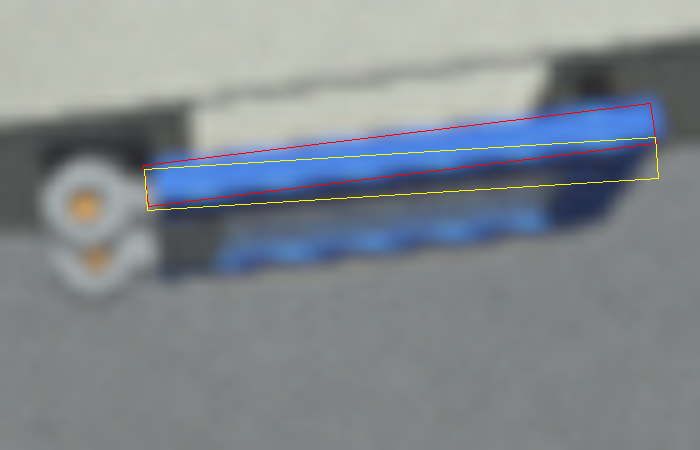

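View pics/chk2.png

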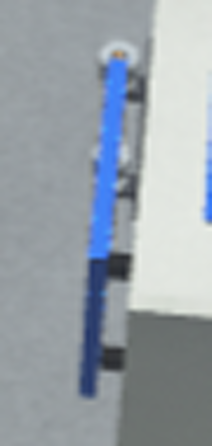

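```bash
python3 -c "
from workcell import r
print(r.get_state()['qvel'].round(3)); print(r.finish_job())"
```

```text
[-0.004  0.004  0.002  0.    -0.002  0.001]
the job is handed in; nothing more can be done
None
```

The door hangs on both hinge pins and is shut against the bumpers. I handed the job in at about 32 s of the 72 s allowed; no verdict was reported.

**How it went:**
- **Which door:** of the two blue doors, I took the one in the drying stand. It fitted 150 mm wide and 190 mm high to within a pixel in both cameras.
- **Lift and hang:** I pinched it at the grip point, lifted it clear and lined the knuckles up with the pins found by sight. I then lowered it in 0.5–2 mm steps. The wrist reading stayed near the door's own weight, about 4 N, until it came to rest at the shoulder height.
- **Release and shut:** I let go with the door standing open, then swung it shut with closed fingers in small steps. The last push read about 2.6 N, and I then backed the arm well clear.

**Last checks:**
- Both brass pin tips show inside the knuckles.
- In the top picture the door lies on the line drawn for fully shut (1.71 rad in the world frame), and the scene picture shows it on both bumpers.
- Nothing else looked moved in the final scene picture, judged by eye. The clear spare panel and the jar inside the cabinet are hard to see, so I did not confirm those two.

**Disagreements:**
- The tool's tilt drifted to about 0.03 rad over the run. It changed by only about 0.005 rad between gripping the door and hanging it.
- The point finder also reported points on the other blue door and on the cabinet, which I set aside by looking at the pictures.

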